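# Set a bowl pump's shaft to the middle of its end float

### The job

The pump lying on the black rubber mat is about to be coupled up: pull its shaft straight out by the coupling sleeve until it comes firmly up against its outer stop, then push it straight in until it is firmly against its inner stop, feeling for both with a steady, moderate hand so that the thrust faces are not hurt (about 1 kg on the stop is plenty, never more than 2.5 kg). Then set the shaft to the middle of the end float you felt, so that the impellers stand clear on both sides, and let go of it. Leave the other pump and everything else on the bench alone.

Things in the scene. Friction and masses are not known exactly. Their poses are not given: they have to be found in the camera images.
- pump_a: One of two outwardly identical blue three-bowl pumps, 100 mm in diameter, 330 mm long, strapped in a cradle bolted to the bench. The one on the mat (either, it varies) is to be worked on; the other, to its left, is a spare. Origin: on the bench under the flat face the shaft comes out of; +x out along the shaft, z up; shaft axis 72 mm up. Casing at x -330 to 0 mm, top 127 mm up; brass bush to x 10 mm.
- shaft_a: Shaft of pump_a: steel bar 20 mm thick that slides along its axis (does not turn), with a bright steel coupling sleeve 30 mm in diameter, 60 mm long, at its end. Origin: centre of the sleeve, 72 mm above the bench; +x along the shaft, out of the pump; z up. Grip the sleeve from above, fingers closing across the axis. It starts anywhere in its float.
- pump_b: The other pump; size, origin and axes as pump_a. In both, out of sight, a collar on the shaft runs between two firm thrust rings, the stops, which give about 1 mm under 15 N. The end float between them is 8 to 20 mm, differs between the pumps, and where it lies cannot be seen from outside. Coupling sleeve centres stand 100 to 135 mm out from the face (x).
- shaft_b: Shaft of pump_b, like shaft_a, same origin and axes. Both shafts drag on their seals with a steady 2 to 6 N, in either direction, which keeps them where they are left; at a stop the force rises well above that drag.
- mat: The thin black rubber mat on the bench under the pump to work on, 540 x 340 mm, 1 mm thick; origin at its centre. It is fixed and its place is always the same.
- spanner: A steel spanner 200 mm long lying flat near the robot; origin at its centre, underneath. Leave alone.
- grease_tin: A green tin, 68 mm in diameter, 55 mm high, standing near the mat; origin under its centre. Leave alone.
- spare_sleeve: A spare bright steel coupling sleeve, a tube 30 mm in diameter and 60 mm high, standing upright nearer the robot than the pumps; origin under its centre. Leave alone.
- tumbler: A tall green tumbler, 80 mm in diameter, 165 mm high; origin under its centre. Leave alone.
- mouse: A grey and black computer mouse, 105 x 58 x 33 mm; origin under its centre. Leave alone.
- screwdriver: A screwdriver 200 mm long lying to the right; origin at its middle, underneath. Leave alone.
- tape_roll: A yellow roll of tape lying flat, 90 mm in diameter, 25 mm high; origin under its centre. Leave alone.

How it is judged (in metres and radians):
On the way, in this order (a step that is already met when the one before it is completed fails the run):
1. the shaft of the pump on the mat has been pulled out and stood firmly (over 4 N on the stop) against its outer stop (((world y of pump_a below 0.04 m and contact force between pump_a and shaft_a above 4 N and x of shaft_a in the frame of pump_a above 0.1155 m and linear speed of shaft_a below 0.008 m/s) or (world y of pump_b below 0.04 m and contact force between pump_b and shaft_b above 4 N and x of shaft_b in the frame of pump_b above 0.1235 m and linear speed of shaft_b below 0.008 m/s))), for 0.2 s.
2. it has then been pushed in and stood firmly (over 4 N on the stop) against its inner stop (((world y of pump_a below 0.04 m and contact force between pump_a and shaft_a above 4 N and x of shaft_a in the frame of pump_a below 0.1095 m and linear speed of shaft_a below 0.008 m/s) or (world y of pump_b below 0.04 m and contact force between pump_b and shaft_b above 4 N and x of shaft_b in the frame of pump_b below 0.1175 m and linear speed of shaft_b below 0.008 m/s))), for 0.2 s.
At the end, for the whole second after the job is handed in: The shaft of the pump on the mat stands still, released, within 1.8 mm of the middle of its end float (((world y of pump_a below 0.04 m and x of shaft_a in the frame of pump_a between 0.1107 and 0.1143 m and linear speed of shaft_a below 0.005 m/s) or (world y of pump_b below 0.04 m and x of shaft_b in the frame of pump_b between 0.1187 and 0.1223 m and linear speed of shaft_b below 0.005 m/s))); the robot touches nothing.
It fails at once if a shaft is forced against a stop with more than 25 N (contact force between pump_a and shaft_a above 25 N or contact force between pump_b and shaft_b above 25 N).
It fails at once if the spare pump's shaft is moved by more than 3 mm ((world y of pump_a above 0.04 m and distance of shaft_a from where it was at the start of the episode above 0.003 m) or (world y of pump_b above 0.04 m and distance of shaft_b from where it was at the start of the episode above 0.003 m)).
It fails at once if something else on the bench is moved by more than 15 mm (distance of any of spanner, grease_tin, spare_sleeve, tumbler, mouse, screwdriver, tape_roll from where it was at the start of the episode above 0.015 m).
It also fails if it takes over 64 s, if anything falls off the work surface, if the arm or the gripper's body presses on something with over 40 N, if the wrist force passes 120 N, or if a joint passes its speed limit or range.

### The arm

A 7-joint arm with a two-finger parallel gripper is mounted at the origin on the work surface. World frame = base frame: x ahead of the robot, y to its left, z up, the work surface at z = 0. Lengths are in m, angles in degrees, forces in N, time in s.
With the tool pointing down it reaches from about 0.4 to 0.85 m from the base axis. Payload 4.5 kg.
Tool frame: the origin (TCP) lies midway between the tips of the shut fingers; the grasp point (between the pads) lies 19 mm behind it; y points along the fingers, x is the direction in which the jaws open and shut, and the axes are right-handed (so a half turn about y gives the same grasp; the last joint's range is limited). The gripper opens to 88 mm and grips with 3 to 60 N. Pads are 18 mm wide; open, the fingers measure 123 mm over their backs; the gripper's body (75 mm by 187 mm) begins 45 mm behind the grasp point.
Start: joints at [74.817, 39.483, -11.15, 89.685, 9.013, 51.709, -12.324], TCP at [0.184, -0.597, 0.239] pointing down, gripper open.
Joint ranges: [-172.22, 172.22], [-26.19, 119.32], [-84.43, 86.54], [7.71, 146.69], [-57.33, 237.33], [2.42, 119.75], [-152.13, 152.13]. Speed limits (degrees/s): [147.25, 147.25, 180, 180, 180, 180, 180].

### API

Orientations are given as a 3x3 rotation matrix whose columns are the frame's x, y, z axes.
In Python, from cell import bot gives the robot as it stands.
- The arm moves only by the shell command python3 -m handwheel 'ROWS'. ROWS is JSON, a list of rows, each a list of 3 entries, a list of its own where there are three numbers: the turn, a rotation vector about the tool's x, y, z in rad, then the shift along the tool's x, y, z in mm, then the opening in per cent of the stroke, from 0 (shut) to 100 (fully open). A call has exactly 8 rows; each row is the pose to reach, as a shift and turn from the pose commanded when the call began, along the tool's axes at that moment; what a row does not reach only later rows make up. A row lasts 1/8 s, in which the tool goes at most 62.5 mm and 10.7 degrees, less where a joint would pass 70% of its speed; a pose out of reach is approached as far as the arm can. A call with a gripper value outside its range is refused whole. The fingers move at their own pace and stop on an object; the grip force is fixed at half the most. Time passes only in rows, so rows that repeat a pose let the fingers close, or fill a call up. It gives the time, the measured TCP pose, the force and the opening at its end, in the units of the state.
- bot.get_state(): the state, without advancing time (a new reading comes with each control period).
- bot.snapshot(name): name is "scene" or "top"; returns the picture (480x640x3 uint8, red, green, blue); there is no depth.
- bot.camera_model(name): a dict with "K" (3x3 intrinsics, pixels), "k1" (the pictures are not rectified: a ray, as slopes to the right and down, at radius r is drawn at 1 + k1 r^2 times it, then the intrinsics apply), "xyz" and "orientation" of the camera in the world. Camera axes: x right, y up, looking along -z (the intrinsics and any distortion apply to the point x, -y, -z); pixel columns grow to the right and rows downward; lengths in m; the calibration is good to about 2 mm. A picture is of the moment at which its call begins. camera_model takes no time and is no camera call.
- bot.hand_in(): hands the job in, once; it reports no verdict.
The state is a dict: "time_s": time; "qpos": joint angles; "qd": joint speeds; "joint_efforts": joint torques, N m; "position": TCP position; "ee_rot": TCP orientation; "wrist_force": force on the tool from outside, world axes, zero at the start; "torque": the same for the moment, N m; "grip_width": finger opening in m.
Only numpy, scipy, OpenCV 4.12 (cv2) and the standard library are available. Lean on these libraries where they do the work, as an engineer would, in place of code of your own. Each camera call takes 0.05 s, during which the arm holds its last target.

## Working session

There is one attempt and no reset: what is moved stays moved. The work goes in short steps, Python scripts to look and compute and a shell command to move; the robot and the scene stay as the last step left them, time stands still between calls to the robot, and variables do not carry over. Pictures are saved under pics/ and viewed, and the job is handed in when it is done.

```bash
mkdir -p pics; ls; python3 - <<'E'
from cell import bot
import cv2
s=bot.get_state();print(s)
for n in("scene","top"):
    im=bot.snapshot(n);cv2.imwrite(f"pics/{n}0.png",im[:,:,::-1]);print(n,bot.camera_model(n))
E
```

```text
pics
{'time_s': 0.0, 'qpos': array([ 74.81788774,  39.53056667, -11.14467768,  89.74274065,
         9.01188782,  51.71095665, -12.32486118]), 'qd': array([-0.02667951,  0.05136068,  0.06973674,  0.01633521,  0.09152198,
       -0.07646027,  0.04553764]), 'joint_efforts': array([-3.34521769e-05, -5.27569234e+01, -1.26674362e+00, -1.53427809e+01,
       -5.26182773e-02,  6.86129759e-03,  1.75694131e-04]), 'position': array([ 0.18374105, -0.59673362,  0.23794839]), 'ee_rot': array([[ 2.94409474e-01, -6.48375770e-04,  9.55679152e-01],
       [-9.55677706e-01,  1.66716299e-03,  2.94410160e-01],
       [-1.78416133e-03, -9.99998400e-01, -1.28809687e-04]]), 'wrist_force': array([ 0.78717096, -0.17234392,  0.36462799]), 'torque': array([-0.01774427,  0.02858636, -0.00724455]), 'grip_width': 0.08836716914812383}
scene {'K': array([[517.61625434,   0.        , 314.1660405 ],
       [  0.        , 517.61625434, 234.87874467],
       [  0.        ,   0.        ,   1.        ]]), 'k1': -0.00954122116627191, 'xyz': array([1.50596399, 0.25293241, 0.80018569]), 'orientation': array([[-0.29836083, -0.52314169,  0.79831296],
       [ 0.95420712, -0.18248104,  0.23704311],
       [ 0.02166984,  0.83248029,  0.55363072]])}
top {'K': array([[571.770239  ,   0.        , 320.14233515],
       [  0.        , 571.770239  , 244.43075528],
       [  0.        ,   0.        ,   1.        ]]), 'k1': -0.11771215066187544, 'xyz': array([ 0.25464009, -0.0217488 ,  1.56699824]), 'orientation': array([[-0.00755424,  0.99142257, -0.13047687],
       [-0.99995994, -0.00686321,  0.00574505],
       [ 0.00480028,  0.13051504,  0.99143471]])}
```

View pics/scene0.png

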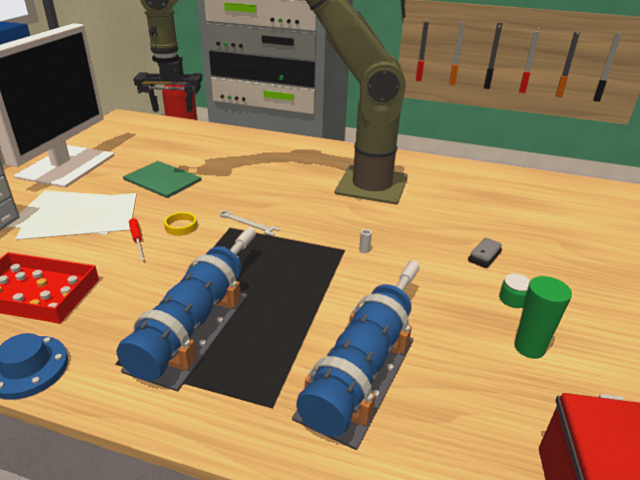

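View pics/top0.png

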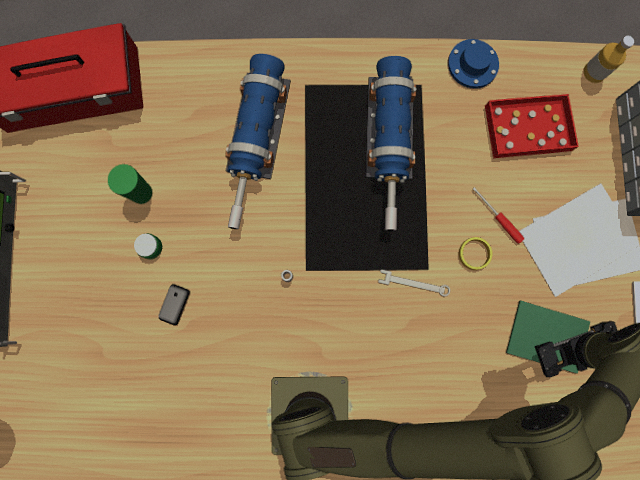

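The mat pump is the right-hand one in the top view: its casing is around (392,120) and its sleeve around (391,217). The spare is at left, with its sleeve around (236,217). Next I'll measure the mat sleeve.

```bash
cat > h.py <<'E'
import numpy as np,cv2
from cell import bot
def ray(n,uv):
    c=bot.camera_model(n);K=c["K"]
    d=np.array([(uv[0]-K[0,2])/K[0,0],(uv[1]-K[1,2])/K[1,1]])
    p=d.copy()
    for _ in range(20): p=d/(1+c["k1"]*(p@p))
    v=c["orientation"]@np.array([p[0],-p[1],-1.]);return c["xyz"],v/np.linalg.norm(v)
def onz(n,uv,z):
    o,v=ray(n,uv);return o+v*(z-o[2])/v[2]
def proj(n,P):
    c=bot.camera_model(n);K=c["K"];q=c["orientation"].T@(np.array(P)-c["xyz"])
    p=np.array([q[0],-q[1]])/-q[2];p=p*(1+c["k1"]*(p@p));return K[:2,:2]@p+K[:2,2]
E
python3 - <<'E'
from h import *
t=cv2.imread("pics/top0.png");s=cv2.imread("pics/scene0.png")
a=cv2.resize(t[150:250,350:430],None,fx=6,fy=6,interpolation=cv2.INTER_NEAREST)
b=cv2.resize(s[215:315,195:265],None,fx=6,fy=6,interpolation=cv2.INTER_NEAREST)
cv2.imwrite("pics/za.png",a);cv2.imwrite("pics/zb.png",b)
for n,im,(x0,y0,x1,y1) in(("top",t,(375,180,410,245)),("scene",s,(225,220,265,265))):
    sub=im[y0:y1,x0:x1].astype(int);m=((sub.min(2)>95)&(sub.max(2)-sub.min(2)<40)).astype(np.uint8)
    k,l,st,_=cv2.connectedComponentsWithStats(m);i=1+np.argmax(st[1:,4]);print(n,st[i])
    for r in range(m.shape[0]):
        c=np.where(l[r]==i)[0]
        if len(c):print(r+y0,c.min()+x0,c.max()+x0,end="; ")
    print()
E
```

```text
top [ 11   1  11  49 377]
181 391 391; 182 390 394; 183 389 394; 184 389 394; 185 389 394; 186 389 394; 187 389 394; 188 389 394; 189 389 394; 190 389 394; 191 389 394; 192 389 394; 193 389 394; 194 389 394; 195 389 394; 196 389 394; 197 389 394; 198 388 394; 199 389 394; 200 388 394; 201 389 394; 202 389 394; 203 388 394; 204 388 394; 205 388 394; 206 388 394; 207 388 394; 208 387 396; 209 386 396; 210 387 395; 211 386 395; 212 386 395; 213 386 396; 214 386 395; 215 386 396; 216 386 395; 217 386 395; 218 386 395; 219 386 395; 220 386 395; 221 386 395; 222 386 395; 223 386 395; 224 386 395; 225 386 395; 226 386 395; 227 386 395; 228 386 395; 229 394 395; 
scene [  5   8  26  27 296]
228 247 251; 229 246 252; 230 246 253; 231 243 254; 232 242 254; 233 241 255; 234 240 254; 235 239 253; 236 239 253; 237 238 252; 238 237 251; 239 236 250; 240 236 249; 241 235 248; 242 235 247; 243 235 246; 244 234 245; 245 233 245; 246 232 245; 247 232 244; 248 231 240; 249 230 239; 250 230 238; 251 231 237; 252 232 236; 253 234 235; 254 235 235;
```

View pics/za.png

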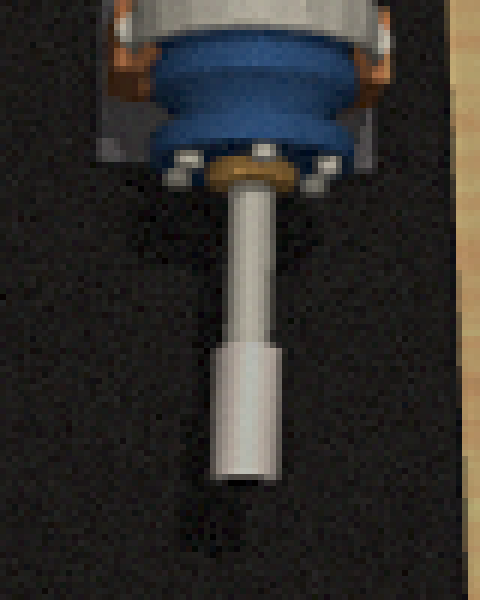

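View pics/zb.png

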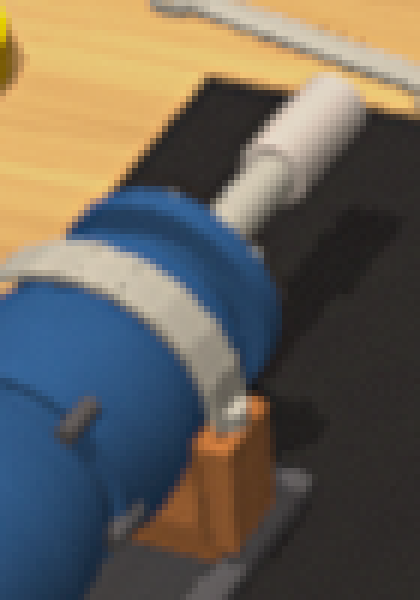

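```bash
python3 - <<'E'
from h import *
t=cv2.imread("pics/top0.png")
for uv,z in(((392,182),.072),((391.8,206),.072),((391.3,207.2),.087),((391.,228.8),.087),((391.,228.8),.072)):print(uv,z,onz("top",uv,z).round(4))
h=cv2.cvtColor(t,cv2.COLOR_BGR2HSV);m=cv2.inRange(h,(100,100,30),(125,255,255))
P=[]
for r in range(62,178,4):
    c=np.where(m[r,360:430])[0]+360
    if len(c)>25: 
        p=onz("top",((c.min()+c.max()+0)/2,r),.09);P.append(p);print(r,c.min(),c.max(),p.round(4))
for x in range(183,228,3):
    pass
P=np.array(P);print(np.polyfit(P[:,0],P[:,1],1))
Q=[]
for r in range(184,228):
    row=t[r,375:410].astype(float).min(1);w=np.clip(row-60,0,80);Q.append(onz("top",(375+(w*np.arange(35)).sum()/w.sum(),r),.075))
Q=np.array(Q);print(np.polyfit(Q[:,0],Q[:,1],1));f=np.polyfit(Q[:,0],Q[:,1],1);print(Q[[0,-1]])
s=bot.get_state();print(s["time_s"])
E
```

```text
(392, 182) 0.072 [ 0.6192 -0.2247  0.072 ]
(391.8, 206) 0.072 [ 0.5535 -0.2224  0.072 ]
(391.3, 207.2) 0.087 [ 0.5473 -0.219   0.087 ]
(391.0, 228.8) 0.087 [ 0.4895 -0.2168  0.087 ]
(391.0, 228.8) 0.072 [ 0.4919 -0.2187  0.072 ]
62 378 409 [ 0.956  -0.2368  0.09  ]
66 377 410 [ 0.9441 -0.2364  0.09  ]
70 377 410 [ 0.9322 -0.236   0.09  ]
74 378 409 [ 0.9204 -0.2356  0.09  ]
90 377 410 [ 0.8734 -0.2341  0.09  ]
94 376 410 [ 0.8618 -0.2323  0.09  ]
98 377 410 [ 0.8502 -0.2333  0.09  ]
102 377 408 [ 0.8387 -0.2302  0.09  ]
106 377 409 [ 0.8272 -0.2312  0.09  ]
110 376 409 [ 0.8157 -0.2295  0.09  ]
114 376 410 [ 0.8043 -0.2305  0.09  ]
118 375 410 [ 0.7929 -0.2288  0.09  ]
122 375 410 [ 0.7815 -0.2284  0.09  ]
126 376 409 [ 0.7702 -0.2281  0.09  ]
134 377 408 [ 0.7476 -0.2274  0.09  ]
138 376 409 [ 0.7364 -0.2271  0.09  ]
142 375 409 [ 0.7252 -0.2254  0.09  ]
158 377 407 [ 0.6807 -0.2241  0.09  ]
162 376 408 [ 0.6696 -0.2238  0.09  ]
166 376 408 [ 0.6586 -0.2235  0.09  ]
170 378 405 [ 0.6476 -0.2218  0.09  ]
174 375 408 [ 0.6367 -0.2215  0.09  ]
[-0.04791776 -0.1913101 ]
[-0.04682373 -0.19419228]
[[ 0.61297774 -0.22294875  0.075     ]
 [ 0.49627777 -0.21715556  0.075     ]]
0.1
```

The sleeve centre is near (0.5195, -0.2185, 0.072) and the axis points outward along (-0.999, 0.047). With the tool turned +19.8° about its y axis, tool +z points into the pump. I'm moving to a hover over the sleeve.

```bash
python3 -m handwheel '[[[0,0.04,0],[-33,0,54],100],[[0,0.09,0],[-66,0,108],100],[[0,0.13,0],[-99,0,162],100],[[0,0.17,0],[-132,0,216],100],[[0,0.22,0],[-165,10,270],100],[[0,0.26,0],[-198,30,324],100],[[0,0.3,0],[-231,50,378],100],[[0,0.345,0],[-263,70,432],100]]'
```

```text
time_s: 1.1
position: [0.5104, -0.2284, 0.1727]
ee_rot: [[-0.048, -0.0, 0.999], [-0.999, -0.0, -0.048], [0.0, -1.0, -0.0]]
wrist_force: [0.6, -0.5, -0.3]
grip_width: 0.0878
```

```bash
python3 -m handwheel '[[[0,0,0],[0,10,0],100],[[0,0,0],[0,20,0],100],[[0,0,0],[0,30,0],100],[[0,0,0],[0,40,0],100],[[0,0,0],[0,50,0],100],[[0,0,0],[0,50,0],100],[[0,0,0],[0,50,0],100],[[0,0,0],[0,50,0],100]]'
python3 - <<'E'
from h import *
for n in("scene","top"):cv2.imwrite(f"pics/{n}1.png",bot.snapshot(n)[:,:,::-1])
a=cv2.imread("pics/top1.png")[130:280,310:470];b=cv2.imread("pics/scene1.png")[140:300,150:310]
cv2.imwrite("pics/c1.png",np.hstack([cv2.resize(a,(400,400)),cv2.resize(b,(400,400))]))
s=bot.get_state();print(s["position"],s["wrist_force"],s["time_s"])
E
```

```text
time_s: 2.1
position: [0.5097, -0.23, 0.1239]
ee_rot: [[-0.046, 0.001, 0.999], [-0.999, -0.0, -0.046], [0.0, -1.0, 0.001]]
wrist_force: [-0.1, 0.0, 0.5]
grip_width: 0.0881
[ 0.50965315 -0.22996746  0.12383254] [0.62210558 0.40816068 0.67013335] 2.2
```

View pics/c1.png

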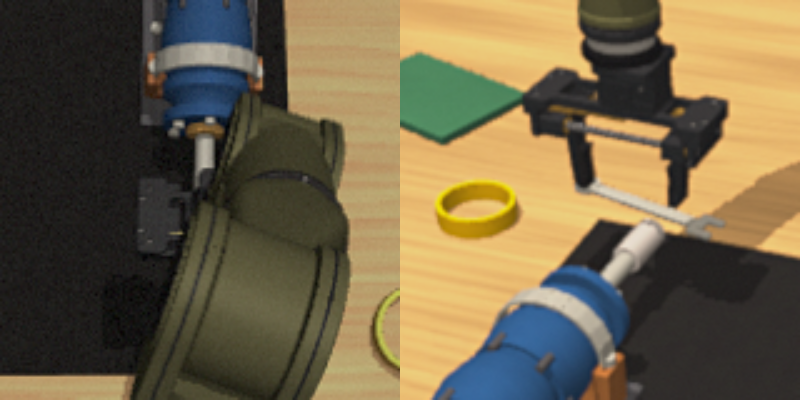

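The gripper is above the sleeve and square to the axis, but about 10 mm short in x and y because the row limit cut the last move. I'll correct that and then descend.

```bash
python3 -m handwheel '[[[0,0,0],[-6,0,5],100],[[0,0,0],[-12,0,9],100],[[0,0,0],[-12,15,9],100],[[0,0,0],[-12,30,9],100],[[0,0,0],[-12,45,9],100],[[0,0,0],[-12,60,9],100],[[0,0,0],[-12,71,9],100],[[0,0,0],[-12,71,9],100]]'
python3 - <<'E'
from h import *
im=bot.snapshot("scene")[:,:,::-1];cv2.imwrite("pics/s2.png",cv2.resize(im[140:290,150:310],(640,600)))
s=bot.get_state();print(s["position"],s["wrist_force"],s["time_s"])
E
```

```text
time_s: 3.2
position: [0.5183, -0.2182, 0.0515]
ee_rot: [[-0.046, -0.002, 0.999], [-0.999, 0.001, -0.046], [-0.0, -1.0, -0.002]]
wrist_force: [0.3, -0.3, 1.4]
grip_width: 0.0881
[ 0.51874892 -0.21836102  0.05213548] [ 0.64060358 -0.29583183  0.23871141] 3.25
```

View pics/s2.png

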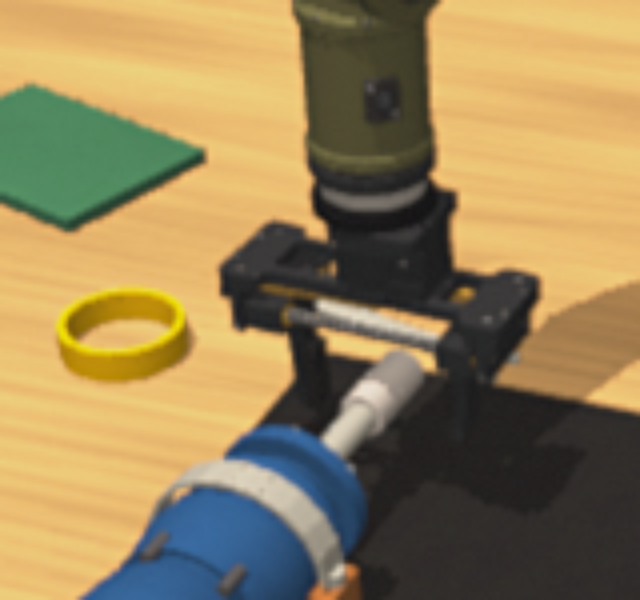

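The sleeve is between the fingers, so I'm closing.

```bash
python3 -m handwheel '[[[0,0,0],[0,0,0],40],[[0,0,0],[0,0,0],30],[[0,0,0],[0,0,0],20],[[0,0,0],[0,0,0],10],[[0,0,0],[0,0,0],0],[[0,0,0],[0,0,0],0],[[0,0,0],[0,0,0],0],[[0,0,0],[0,0,0],0]]'
python3 - <<'E'
from h import *
s=bot.get_state();print(s["position"],s["wrist_force"],s["torque"],s["time_s"],s["grip_width"])
E
```

```text
time_s: 4.25
position: [0.5189, -0.2192, 0.0526]
ee_rot: [[-0.047, 0.0, 0.999], [-0.999, -0.001, -0.047], [0.001, -1.0, 0.0]]
wrist_force: [-0.3, -3.4, -0.5]
grip_width: 0.0288
[ 0.51892181 -0.2191656   0.05255585] [-0.27503689 -3.39991543 -0.48312817] [-0.47801075  0.03433527 -0.01013021] 4.25 0.028772279146400993
```

```bash
python3 -m handwheel '[[[0,0,0],[0.4,0,0],0],[[0,0,0],[0.8,0,-0.2],0],[[0,0,0],[0.8,0,-0.5],0],[[0,0,0],[0.8,0,-0.8],0],[[0,0,0],[0.8,0,-1.1],0],[[0,0,0],[0.8,0,-1.4],0],[[0,0,0],[0.8,0,-1.5],0],[[0,0,0],[0.8,0,-1.5],0]]'
python3 -m handwheel '[[[0,0,0],[0,0,-0.2],0],[[0,0,0],[0,0,-0.4],0],[[0,0,0],[0,0,-0.6],0],[[0,0,0],[0,0,-0.8],0],[[0,0,0],[0,0,-1],0],[[0,0,0],[0,0,-1.2],0],[[0,0,0],[0,0,-1.4],0],[[0,0,0],[0,0,-1.5],0]]'
```

```text
time_s: 5.25
position: [0.5176, -0.2191, 0.0526]
ee_rot: [[-0.046, 0.0, 0.999], [-0.999, -0.0, -0.046], [0.0, -1.0, 0.0]]
wrist_force: [2.3, -2.5, -0.5]
grip_width: 0.0288
time_s: 6.25
position: [0.5159, -0.2191, 0.0525]
ee_rot: [[-0.046, 0.0, 0.999], [-0.999, -0.0, -0.046], [0.0, -1.0, 0.0]]
wrist_force: [2.4, -3.0, 0.5]
grip_width: 0.0288
```

Drag is about 2.4 N and the shaft follows the tool. I'll keep pulling out in steps of about 1.2 mm.

```bash
python3 -m handwheel '[[[0,0,0],[0,0,-0.2],0],[[0,0,0],[0,0,-0.4],0],[[0,0,0],[0,0,-0.6],0],[[0,0,0],[0,0,-0.8],0],[[0,0,0],[0,0,-1],0],[[0,0,0],[0,0,-1.2],0],[[0,0,0],[0,0,-1.2],0],[[0,0,0],[0,0,-1.2],0]]'
```

```text
time_s: 7.25
position: [0.5147, -0.219, 0.0525]
ee_rot: [[-0.046, -0.0, 0.999], [-0.999, -0.0, -0.046], [0.0, -1.0, -0.0]]
wrist_force: [2.4, -1.4, 2.0]
grip_width: 0.0283
```

```bash
python3 - <<'E'
from h import *
s=bot.get_state();print(s["position"],s["wrist_force"],s["torque"],s["time_s"],s["grip_width"])
E
```

```text
[ 0.51465458 -0.21899429  0.05253873] [ 2.39203133 -1.42851062  2.0079915 ] [-0.38089102 -0.51191437 -0.06087856] 7.25 0.028291750693705285
```

```bash
python3 -m handwheel '[[[0,0,0],[0,0,-0.2],0],[[0,0,0],[0,0,-0.4],0],[[0,0,0],[0,0,-0.6],0],[[0,0,0],[0,0,-0.8],0],[[0,0,0],[0,0,-1],0],[[0,0,0],[0,0,-1.2],0],[[0,0,0],[0,0,-1.2],0],[[0,0,0],[0,0,-1.2],0]]'
```

```text
time_s: 8.25
position: [0.5142, -0.2189, 0.0525]
ee_rot: [[-0.046, 0.001, 0.999], [-0.999, -0.0, -0.046], [0.0, -1.0, 0.001]]
wrist_force: [4.7, -1.6, -0.6]
grip_width: 0.0284
```

```bash
python3 -m handwheel '[[[0,0,0],[0,0,-0.2],0],[[0,0,0],[0,0,-0.4],0],[[0,0,0],[0,0,-0.6],0],[[0,0,0],[0,0,-0.8],0],[[0,0,0],[0,0,-1],0],[[0,0,0],[0,0,-1],0],[[0,0,0],[0,0,-1],0],[[0,0,0],[0,0,-1],0]]'
```

```text
time_s: 9.25
position: [0.5141, -0.219, 0.0526]
ee_rot: [[-0.046, 0.003, 0.999], [-0.999, -0.001, -0.046], [0.0, -1.0, 0.003]]
wrist_force: [5.7, -2.1, -1.5]
grip_width: 0.0284
```

The position has stopped advancing while the force climbs slowly, so this looks like the outer stop with a soft arm. I'll press a bit more.

```bash
python3 -m handwheel '[[[0,0,0],[0,0,-0.3],0],[[0,0,0],[0,0,-0.6],0],[[0,0,0],[0,0,-0.9],0],[[0,0,0],[0,0,-1.2],0],[[0,0,0],[0,0,-1.5],0],[[0,0,0],[0,0,-1.5],0],[[0,0,0],[0,0,-1.5],0],[[0,0,0],[0,0,-1.5],0]]'
python3 - <<'E'
from h import *
for i in range(4):
    bot.snapshot("scene");s=bot.get_state();print(s["position"],s["wrist_force"],s["torque"],s["time_s"],s["grip_width"])
E
```

```text
time_s: 10.25
position: [0.514, -0.219, 0.0526]
ee_rot: [[-0.046, 0.006, 0.999], [-0.999, -0.001, -0.045], [0.001, -1.0, 0.006]]
wrist_force: [8.1, -2.2, -4.1]
grip_width: 0.0288
[ 0.51404206 -0.21895259  0.05257705] [ 7.95368611 -2.50410462 -4.10070864] [-0.41639666 -1.64215464 -0.05410619] 10.3 0.028534670493323436
[ 0.51400409 -0.21895223  0.05257227] [ 7.57630713 -2.33292281 -3.74918692] [-0.45979796 -1.62662008 -0.02291054] 10.35 0.02871948035034857
[ 0.51399583 -0.21897558  0.05257507] [ 8.86169296 -3.16013554 -3.22066123] [-0.46179058 -1.59198905 -0.04429344] 10.4 0.028218815861273283
[ 0.51403743 -0.2189449   0.05259009] [ 7.8375862  -2.84675267 -2.18955726] [-0.41646631 -1.64199818  0.0040589 ] 10.45 0.028586809405578697
```

```bash
python3 -m handwheel '[[[0,0,0],[0,0,-0.5],0],[[0,0,0],[0,0,-1],0],[[0,0,0],[0,0,-1.5],0],[[0,0,0],[0,0,-2],0],[[0,0,0],[0,0,-2],0],[[0,0,0],[0,0,-2],0],[[0,0,0],[0,0,-2],0],[[0,0,0],[0,0,-2],0]]'
python3 - <<'E'
from h import *
for i in range(6):
    im=bot.snapshot("scene" if i else "top");s=bot.get_state();print(s["position"],s["wrist_force"],s["torque"],s["time_s"],s["grip_width"])
    cv2.imwrite(f"pics/out{i}.png",im[:,:,::-1])
a=cv2.imread("pics/out5.png");cv2.imwrite("pics/out.png",cv2.resize(a[160:290,170:300],(600,600)))
E
```

```text
time_s: 11.45
position: [0.5139, -0.219, 0.0526]
ee_rot: [[-0.045, 0.009, 0.999], [-0.999, -0.001, -0.045], [0.001, -1.0, 0.009]]
wrist_force: [12.2, -3.3, -6.6]
grip_width: 0.0287
[ 0.51394358 -0.21894745  0.05261675] [12.06152203 -2.62363631 -7.081918  ] [-0.48266414 -2.23383846 -0.07665607] 11.5 0.02865852645852962
[ 0.513971   -0.21894481  0.05261215] [11.48146102 -3.18962614 -6.93728582] [-0.5133045  -2.20336018 -0.06623895] 11.55 0.02869353218509795
[ 0.51394701 -0.21897517  0.0526068 ] [11.18081692 -2.70039147 -6.82688563] [-0.50174009 -2.23659134  0.01600477] 11.6 0.028753334354777563
[ 0.51395749 -0.21893043  0.0526148 ] [11.43135469 -2.94544812 -6.77913489] [-0.50535123 -2.23018982 -0.09052347] 11.65 0.028720879374174425
[ 0.513962   -0.21895409  0.05261371] [11.82787526 -1.76579101 -7.31957226] [-0.51406941 -2.25471621 -0.05284654] 11.7 0.02876392407873601
[ 0.51396893 -0.21894695  0.05261464] [11.84511168 -2.79427587 -6.88864774] [-0.48261591 -2.21826457 -0.11425401] 11.75 0.028607612072420675
```

View pics/out.png

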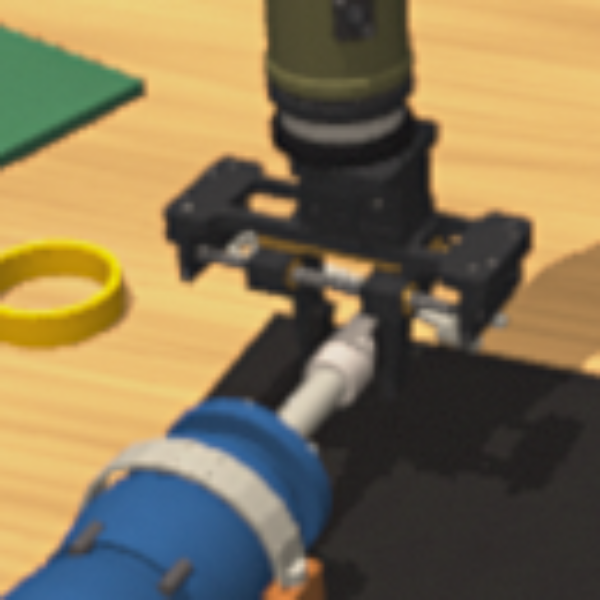

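At about 11.8 N axial, of which about 2.4 N is drag, the shaft stands still at x≈0.5139. That is the outer stop. The picture shows the sleeve held in the fingers, with its rear edge at about (245,240) in the scene image. Before pushing in I'll check the standout against the casing face using the saved images, which costs no robot time.

```bash
python3 - <<'E'
from h import *
t=cv2.imread("pics/top0.png")
g=t[:,391:394].astype(int).mean(1)
print([ (r,*g[r].astype(int)) for r in list(range(168,186))+list(range(204,210))+list(range(226,233))])
u=np.array([-.9989,.047,0])
for r,z,l in((175.5,.091,'bushroot'),(181,.091,'bushfront'),(207.2,.082,'sl rear'),(207.2,.087,'sl rear'),(229,.087,'sl front')):
    p=onz("top",(391.5,r),z);print(l,p.round(4),-(p@u).round(4))
for f in("pics/scene0.png","pics/out5.png"):
    s=cv2.imread(f)
    a=cv2.resize(s[222:262,218:262],(440,400),interpolation=cv2.INTER_CUBIC);cv2.imwrite(f.replace(".png","_z.png"),a)
cv2.imwrite("pics/cmp.png",np.hstack([cv2.imread("pics/scene0_z.png")[:,:400],cv2.imread("pics/out5_z.png")[:,:400]]))
# expected inner-top sleeve edge and bush front in scene
for d in(.5184,.5134,.5120):
    c=np.array([d,-.1942-.0468*d,.072]);e=c-u*.03
    print(d,proj("scene",e+[0,0,.015]).round(1),proj("scene",e+np.array([0.047,.9989,0])*.015).round(1))
E
```

```text
[(168, np.int64(110), np.int64(72), np.int64(41)), (169, np.int64(115), np.int64(75), np.int64(43)), (170, np.int64(117), np.int64(78), np.int64(47)), (171, np.int64(118), np.int64(77), np.int64(46)), (172, np.int64(117), np.int64(75), np.int64(41)), (173, np.int64(68), np.int64(52), np.int64(39)), (174, np.int64(90), np.int64(95), np.int64(95)), (175, np.int64(100), np.int64(109), np.int64(112)), (176, np.int64(67), np.int64(80), np.int64(91)), (177, np.int64(52), np.int64(90), np.int64(121)), (178, np.int64(52), np.int64(99), np.int64(133)), (179, np.int64(27), np.int64(58), np.int64(80)), (180, np.int64(76), np.int64(89), np.int64(96)), (181, np.int64(95), np.int64(104), np.int64(107)), (182, np.int64(148), np.int64(161), np.int64(165)), (183, np.int64(152), np.int64(166), np.int64(171)), (184, np.int64(150), np.int64(163), np.int64(168)), (185, np.int64(150), np.int64(164), np.int64(169)), (204, np.int64(150), np.int64(163), np.int64(168)), (205, np.int64(148), np.int64(162), np.int64(166)), (206, np.int64(146), np.int64(160), np.int64(164)), (207, np.int64(169), np.int64(176), np.int64(177)), (208, np.int64(172), np.int64(181), np.int64(181)), (209, np.int64(171), np.int64(179), np.int64(179)), (226, np.int64(165), np.int64(176), np.int64(179)), (227, np.int64(163), np.int64(175), np.int64(180)), (228, np.int64(171), np.int64(181), np.int64(185)), (229, np.int64(69), np.int64(75), np.int64(79)), (230, np.int64(14), np.int64(11), np.int64(14)), (231, np.int64(20), np.int64(22), np.int64(22)), (232, np.int64(23), np.int64(25), np.int64(28))]
bushroot [ 0.6323 -0.2213  0.091 ] 0.642
bushfront [ 0.6173 -0.2209  0.091 ] 0.627
sl rear [ 0.5483 -0.2202  0.082 ] 0.558
sl rear [ 0.5473 -0.2195  0.087 ] 0.557
sl front [ 0.489  -0.2181  0.087 ] 0.4987
0.5184 [240.5 237.5] [246.4 243.8]
0.5134 [241.5 236.5] [247.3 242.8]
0.512 [241.7 236.2] [247.5 242.5]
```

View pics/cmp.png

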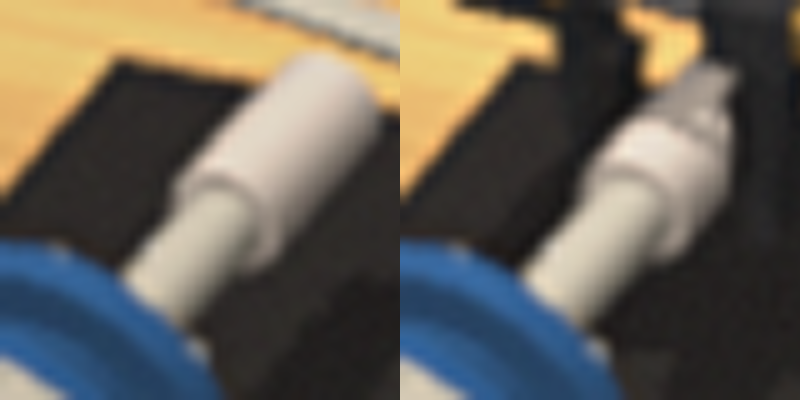

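The sleeve has moved out visibly, about 5 mm, and stands roughly 118 mm from the face. Now in: first the windup plus about 6 mm, since the float is at least 8 mm.

```bash
python3 -m handwheel '[[[0,0,0],[0,0,2],0],[[0,0,0],[0,0,4],0],[[0,0,0],[0,0,6],0],[[0,0,0],[0,0,8],0],[[0,0,0],[0,0,10],0],[[0,0,0],[0,0,11],0],[[0,0,0],[0,0,11.5],0],[[0,0,0],[0,0,11.5],0]]'
python3 - <<'E'
from h import *
for i in range(2):
    im=bot.snapshot("scene");s=bot.get_state();print(s["position"],s["wrist_force"],s["torque"],s["time_s"],s["grip_width"])
E
```

```text
time_s: 12.75
position: [0.517, -0.2191, 0.0525]
ee_rot: [[-0.047, -0.007, 0.999], [-0.999, 0.001, -0.047], [-0.001, -1.0, -0.007]]
wrist_force: [-2.3, -1.2, 8.9]
grip_width: 0.0287
[ 0.51699    -0.21908948  0.05248766] [-2.62633525 -1.05019817  7.3884114 ] [-0.23307337  0.53739828 -0.0281768 ] 12.8 0.02902350891639219
[ 0.5170145  -0.21907514  0.05248996] [-1.91709771 -0.40605781  7.45447563] [-0.23874876  0.4085445  -0.00260039] 12.85 0.028790154722598656
```

```bash
python3 -m handwheel '[[[0,0,0],[0,0,0.2],0],[[0,0,0],[0,0,0.4],0],[[0,0,0],[0,0,0.6],0],[[0,0,0],[0,0,0.8],0],[[0,0,0],[0,0,1],0],[[0,0,0],[0,0,1],0],[[0,0,0],[0,0,1],0],[[0,0,0],[0,0,1],0]]'
```

```text
time_s: 13.85
position: [0.5179, -0.2191, 0.0525]
ee_rot: [[-0.047, -0.007, 0.999], [-0.999, 0.001, -0.047], [-0.001, -1.0, -0.007]]
wrist_force: [-3.4, -1.1, 7.2]
grip_width: 0.0285
```

```bash
python3 -m handwheel '[[[0,0,0],[0,0,0.5],0],[[0,0,0],[0,0,1],0],[[0,0,0],[0,0,1.5],0],[[0,0,0],[0,0,2],0],[[0,0,0],[0,0,2.5],0],[[0,0,0],[0,0,3],0],[[0,0,0],[0,0,3.2],0],[[0,0,0],[0,0,3.2],0]]'
```

```text
time_s: 14.85
position: [0.5211, -0.2193, 0.0525]
ee_rot: [[-0.047, -0.007, 0.999], [-0.999, 0.001, -0.047], [-0.001, -1.0, -0.007]]
wrist_force: [-2.3, -1.8, 8.1]
grip_width: 0.0287
```

```bash
python3 -m handwheel '[[[0,0,0],[0,0,0.2],0],[[0,0,0],[0,0,0.4],0],[[0,0,0],[0,0,0.6],0],[[0,0,0],[0,0,0.8],0],[[0,0,0],[0,0,1],0],[[0,0,0],[0,0,1.2],0],[[0,0,0],[0,0,1.4],0],[[0,0,0],[0,0,1.4],0]]'
```

```text
time_s: 15.85
position: [0.5225, -0.2194, 0.0525]
ee_rot: [[-0.047, -0.007, 0.999], [-0.999, 0.001, -0.047], [-0.001, -1.0, -0.007]]
wrist_force: [-2.3, -1.6, 8.2]
grip_width: 0.0284
```

The drag is unchanged and there is no stop yet. I'll go on in steps of 1.6 mm; the arm proved soft enough for that.

```bash
python3 -m handwheel '[[[0,0,0],[0,0,0.2],0],[[0,0,0],[0,0,0.4],0],[[0,0,0],[0,0,0.6],0],[[0,0,0],[0,0,0.8],0],[[0,0,0],[0,0,1],0],[[0,0,0],[0,0,1.2],0],[[0,0,0],[0,0,1.4],0],[[0,0,0],[0,0,1.6],0]]'
```

```text
time_s: 16.85
position: [0.5241, -0.2194, 0.0525]
ee_rot: [[-0.047, -0.007, 0.999], [-0.999, 0.001, -0.047], [-0.001, -1.0, -0.007]]
wrist_force: [-2.6, -1.2, 8.0]
grip_width: 0.0286
```

```bash
python3 - <<'E'
from h import *
s=bot.get_state();print(s["position"],s["wrist_force"],s["torque"],s["time_s"])
E
```

```text
[ 0.52409534 -0.21942061  0.05250234] [-2.64188165 -1.20345643  7.95234354] [-0.24445171  0.53432159 -0.0325438 ] 16.85
```

```bash
python3 -m handwheel '[[[0,0,0],[0,0,0.2],0],[[0,0,0],[0,0,0.4],0],[[0,0,0],[0,0,0.6],0],[[0,0,0],[0,0,0.8],0],[[0,0,0],[0,0,1],0],[[0,0,0],[0,0,1.2],0],[[0,0,0],[0,0,1.4],0],[[0,0,0],[0,0,1.6],0]]'
```

```text
time_s: 17.85
position: [0.5254, -0.2195, 0.0525]
ee_rot: [[-0.047, -0.007, 0.999], [-0.999, 0.001, -0.047], [-0.001, -1.0, -0.007]]
wrist_force: [-3.3, -1.1, 8.1]
grip_width: 0.0288
```

```bash
python3 -m handwheel '[[[0,0,0],[0,0,0.2],0],[[0,0,0],[0,0,0.4],0],[[0,0,0],[0,0,0.6],0],[[0,0,0],[0,0,0.8],0],[[0,0,0],[0,0,1],0],[[0,0,0],[0,0,1],0],[[0,0,0],[0,0,1],0],[[0,0,0],[0,0,1],0]]'
```

```text
time_s: 18.85
position: [0.5255, -0.2195, 0.0525]
ee_rot: [[-0.047, -0.009, 0.999], [-0.999, 0.001, -0.047], [-0.001, -1.0, -0.009]]
wrist_force: [-3.9, -0.4, 9.4]
grip_width: 0.0283
```

It has stalled at about 0.5255, so this is contact with the inner stop. I'll press up to about 1 kg.

```bash
python3 -m handwheel '[[[0,0,0],[0,0,0.4],0],[[0,0,0],[0,0,0.8],0],[[0,0,0],[0,0,1.2],0],[[0,0,0],[0,0,1.6],0],[[0,0,0],[0,0,2],0],[[0,0,0],[0,0,2],0],[[0,0,0],[0,0,2],0],[[0,0,0],[0,0,2],0]]'
```

```text
time_s: 19.85
position: [0.5257, -0.2195, 0.0525]
ee_rot: [[-0.047, -0.012, 0.999], [-0.999, 0.002, -0.047], [-0.001, -1.0, -0.013]]
wrist_force: [-7.6, -1.2, 13.1]
grip_width: 0.0288
```

```bash
python3 -m handwheel '[[[0,0,0],[0,0,0.5],0],[[0,0,0],[0,0,1],0],[[0,0,0],[0,0,1.5],0],[[0,0,0],[0,0,2],0],[[0,0,0],[0,0,2],0],[[0,0,0],[0,0,2],0],[[0,0,0],[0,0,2],0],[[0,0,0],[0,0,2],0]]'
python3 - <<'E'
from h import *
for i in range(5):
    im=bot.snapshot("scene");s=bot.get_state();print(s["position"],s["wrist_force"],s["torque"],s["time_s"],s["grip_width"])
cv2.imwrite("pics/in.png",im[:,:,::-1])
a=[cv2.resize(cv2.imread(f"pics/{f}.png")[222:262,218:258],(400,400),interpolation=cv2.INTER_CUBIC) for f in("out5","in")]
cv2.imwrite("pics/cmp2.png",np.hstack(a))
E
```

```text
time_s: 20.85
position: [0.5257, -0.2195, 0.0524]
ee_rot: [[-0.048, -0.016, 0.999], [-0.999, 0.002, -0.048], [-0.002, -1.0, -0.016]]
wrist_force: [-10.2, 0.2, 16.4]
grip_width: 0.0285
[ 0.52569862 -0.21947081  0.05241704] [-10.15782351   0.29492707  15.46472134] [-0.06242208  2.07884708  0.06093655] 20.9 0.028512127497586907
[ 0.52571021 -0.21949573  0.05242498] [-10.1424025   -1.26686547  15.14105332] [-0.06342215  2.03872903 -0.01080745] 20.95 0.02844703776686876
[ 0.5257018  -0.21947384  0.0524218 ] [-10.28465186  -1.31545584  15.53091765] [-0.02273808  2.09619383  0.06139079] 21.0 0.028788630417806473
[ 0.52571695 -0.21949615  0.05242483] [-10.38518229  -0.44170375  15.24666736] [-0.08270673  2.09865241  0.006558  ] 21.05 0.028568449984811672
[ 0.52569118 -0.21949927  0.0524079 ] [-10.26114455  -1.15248741  15.55338079] [-0.03345188  2.09083151  0.00562294] 21.1 0.028443870070833894
```

View pics/cmp2.png

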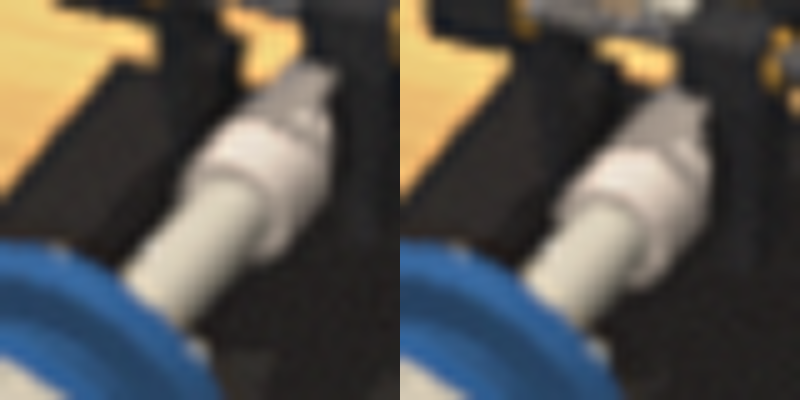

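Inner stop: axial about 10.2 N, less 2.4 N drag, gives about 7.8 N on the stop, at rest at x≈0.5257. With the tilt correction the grasp point was at 0.5138 (out) and 0.5260 (in). Less the give of the stops, the float is about 11 mm and the middle is at x≈0.5199. I'm moving back to the middle.

```bash
python3 -m handwheel '[[[0,0,0],[0,0,-2],0],[[0,0,0],[0,0,-4],0],[[0,0,0],[0,0,-6],0],[[0,0,0],[0,0,-8],0],[[0,0,0],[0,0,-10],0],[[0,0,0],[0,0,-12],0],[[0,0,0],[0,0,-13],0],[[0,0,0],[0,0,-13],0]]'
python3 - <<'E'
from h import *
for i in range(2):
    im=bot.snapshot("scene");s=bot.get_state();print(s["position"],s["ee_rot"][:,1],s["wrist_force"],s["torque"],s["time_s"],s["grip_width"])
E
```

```text
time_s: 22.1
position: [0.5212, -0.2193, 0.0525]
ee_rot: [[-0.046, -0.0, 0.999], [-0.999, -0.0, -0.046], [0.0, -1.0, -0.0]]
wrist_force: [2.1, -1.0, 3.6]
grip_width: 0.0286
[ 0.52115986 -0.21927789  0.05251604] [-2.51755307e-04 -4.54162018e-05 -9.99999967e-01] [ 1.87249174 -1.55792614  3.9421882 ] [-0.35950022 -0.35632432 -0.04605521] 22.15 0.02861975974315663
[ 0.52114143 -0.21928769  0.05251186] [-3.30065001e-04 -4.72796222e-05 -9.99999944e-01] [ 2.52192873 -1.89223886  3.91549229] [-0.25613645 -0.37297805 -0.01555599] 22.2 0.02847317576600182
```

```bash
python3 -m handwheel '[[[0,0,0],[0,0,-0.3],0],[[0,0,0],[0,0,-0.6],0],[[0,0,0],[0,0,-0.9],0],[[0,0,0],[0,0,-1.2],0],[[0,0,0],[0,0,-1.2],0],[[0,0,0],[0,0,-1.2],0],[[0,0,0],[0,0,-1.2],0],[[0,0,0],[0,0,-1.2],0]]'
python3 - <<'E'
from h import *
s=bot.get_state();print(s["position"],s["ee_rot"][:,1],s["wrist_force"],s["torque"],s["time_s"])
cv2.imwrite("pics/mid.png",bot.snapshot("scene")[:,:,::-1])
E
```

```text
time_s: 23.2
position: [0.5201, -0.2192, 0.0525]
ee_rot: [[-0.046, -0.0, 0.999], [-0.999, -0.0, -0.046], [0.0, -1.0, -0.0]]
wrist_force: [2.5, -1.3, 3.8]
grip_width: 0.0287
[ 0.52007137 -0.21922268  0.05253058] [-1.21297628e-05 -7.56669252e-05 -9.99999997e-01] [ 2.4631901  -1.34788835  3.808011  ] [-0.30433269 -0.45686877 -0.03205463] 23.2
```

The grasp point is at 0.5201, within about 0.2 mm of the middle. Releasing.

```bash
python3 -m handwheel '[[[0,0,0],[0,0,0],20],[[0,0,0],[0,0,0],45],[[0,0,0],[0,0,0],55],[[0,0,0],[0,0,0],80],[[0,0,0],[0,0,0],100],[[0,0,0],[0,0,0],100],[[0,0,0],[0,0,0],100],[[0,0,0],[0,0,0],100]]'
python3 -m handwheel '[[[0,0,0],[0,-10,0],100],[[0,0,0],[0,-25,0],100],[[0,0,0],[0,-40,0],100],[[0,0,0],[0,-60,0],100],[[0,0,0],[0,-80,0],100],[[0,0,0],[0,-100,0],100],[[0,0,0],[0,-115,0],100],[[0,0,0],[0,-120,0],100]]'
```

```text
time_s: 24.25
position: [0.5201, -0.2192, 0.0525]
ee_rot: [[-0.046, 0.0, 0.999], [-0.999, -0.0, -0.046], [0.0, -1.0, 0.0]]
wrist_force: [-0.1, 0.3, 0.4]
grip_width: 0.0879
time_s: 25.25
position: [0.5206, -0.2194, 0.1739]
ee_rot: [[-0.046, 0.002, 0.999], [-0.999, -0.001, -0.046], [0.001, -1.0, 0.002]]
wrist_force: [0.6, -0.7, -0.3]
grip_width: 0.0881
```

It has come free cleanly and the force is back to zero. I'll move the arm aside so both cameras can see the sleeve.

```bash
python3 -m handwheel '[[[0,0,0],[20,-20,-20],100],[[0,0,0],[60,-40,-50],100],[[0,0,0],[100,-50,-80],100],[[0,0,0],[140,-50,-110],100],[[0,0,0],[180,-50,-140],100],[[0,0,0],[220,-50,-170],100],[[0,0,0],[250,-50,-200],100],[[0,0,0],[250,-50,-200],100]]'
python3 - <<'E'
from h import *
for n in("scene","top"):cv2.imwrite(f"pics/{n}9.png",bot.snapshot(n)[:,:,::-1])
z=[cv2.resize(cv2.imread(f"pics/{f}.png")[222:262,218:258],(300,300),interpolation=cv2.INTER_CUBIC) for f in("scene0","scene9")]
y=[cv2.resize(cv2.imread(f"pics/{f}.png")[170:240,360:430],(300,300),interpolation=cv2.INTER_CUBIC) for f in("top0","top9")]
cv2.imwrite("pics/cmp9.png",np.vstack([np.hstack(z),np.hstack(y)]))
for f in("top0","top9"):
    t=cv2.imread(f"pics/{f}.png").astype(float)[:,:,1]
    for c in ((391,394),):
        g=t[:,c[0]-2:c[1]].mean(1);r=229
        # subpixel front edge: crossing of half level
        lv=100;i=[k for k in range(220,236) if g[k]>lv>=g[k+1]][0];e=i+(g[i]-lv)/(g[i]-g[i+1])
        s=t[:,386:389].mean(1);i2=[k for k in range(198,215) if s[k]<90<=s[k+1]][0];e2=i2+(90-s[i2])/(s[i2+1]-s[i2])
        print(f,"front",e,"rear",e2)
print(bot.get_state()["time_s"])
E
```

```text
time_s: 26.25
position: [0.3044, -0.4624, 0.222]
ee_rot: [[-0.054, -0.003, 0.999], [-0.999, -0.001, -0.054], [0.001, -1.0, -0.003]]
wrist_force: [1.0, 1.2, 1.1]
grip_width: 0.0882
top0 front 228.7608695652174 rear 206.90526315789472
top9 front 228.4661558109834 rear 206.31182795698925
26.35
```

View pics/cmp9.png

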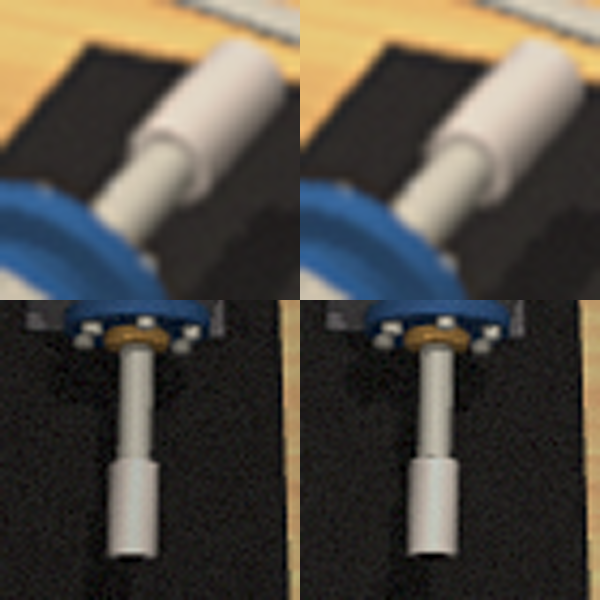

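View pics/top9.png

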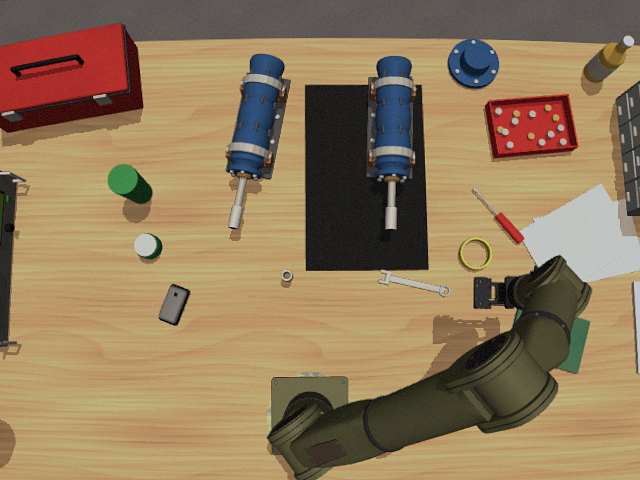

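The final view shows the sleeve (front edge at row 228.5) 0.3–0.6 px further in than at the start, or about 1.2 mm, which matches the tool reading. Everything else is where it was and the arm is clear. I'll settle for a second and hand in.

```bash
python3 -m handwheel '[[[0,0,0],[0,0,0],100],[[0,0,0],[0,0,0],100],[[0,0,0],[0,0,0],100],[[0,0,0],[0,0,0],100],[[0,0,0],[0,0,0],100],[[0,0,0],[0,0,0],100],[[0,0,0],[0,0,0],100],[[0,0,0],[0,0,0],100]]'
python3 -c "
from cell import bot
print(bot.hand_in())"
```

```text
time_s: 27.35
position: [0.3088, -0.4597, 0.2225]
ee_rot: [[-0.046, 0.0, 0.999], [-0.999, -0.0, -0.046], [0.0, -1.0, 0.0]]
wrist_force: [-0.5, 0.1, 0.0]
grip_width: 0.0879
the job is handed in; nothing more can be done
None
```

I felt both stops of the pump on the mat, set its shaft to the middle of the float and let go. The job was handed in at about 27 s, and no verdict is reported.

| | Axial force at wrist | Force on the stop (after about 2.4 N drag) | Grasp point, world x |
|---|---|---|---|
| Outer stop | about 11.8 N | about 9.4 N | 0.5138 |
| Inner stop | about 10.2 N | about 7.8 N | 0.5260 |

- **Float and middle:** Allowing for the give of the stops, the float is about 11 mm and its middle is at x ≈ 0.5199. I released the shaft at 0.5201.
- **Position check:** The last pictures show the sleeve 0.8–1.6 mm further in than at the start. That agrees with the 1.2 mm from the tool readings, though the image edges are only good to about a millimetre.
- **Rest of the bench:** The other pump and everything else look unmoved, and the arm stands clear with the wrist force back to zero.
- **Not as expected:** The gripper tilted slightly while pressing on the inner stop, with up to about 16 N vertical at the wrist, well below the limits. I corrected the stop positions for the tilt. The tool moved less under load at each stop than the stated stiffness would suggest, but the effect is about the same at both ends, so it should hardly shift the middle.

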